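# Drive home the loose peg of a carver's holding board

## Robot

A 7-joint arm with a two-finger parallel gripper is mounted at the origin on the work surface. World frame = base frame: x ahead of the robot, y to its left, z up, the work surface at z = 0. Lengths are in m, angles in rad, forces in N, time in s.
With the tool pointing down it reaches from about 0.4 to 0.9 m from the base axis. Payload 5.5 kg.
Tool frame: the origin (TCP) lies midway between the tips of the shut fingers; the grasp point (between the pads) lies 19 mm behind it (manip.grip_depth is the distance from the TCP to the grasp point, in m); z points along the fingers, y is the line along which they close (so a half turn about z gives the same grasp; the last joint's range is limited). The gripper opens to 92 mm and grips with 3 to 60 N. Pads are 19 mm wide; open, the fingers measure 130 mm over their backs; the gripper's body (75 mm by 190 mm) begins 47 mm behind the grasp point.
Start: joints at [-0.873, 0.501, -0.427, 1.55, 0.221, 1.138, -0.21], TCP at [0.274, 0.59, 0.227] pointing down, gripper open.
Joint ranges: [-2.88, 2.88], [-0.31, 2.03], [-1.54, 1.56], [0.2, 2.42], [-1.41, 4.55], [0.19, 2.02], [-2.57, 2.57]. Speed limits (rad/s): [2.57, 2.57, 3.14, 3.14, 3.14, 3.14, 3.14].

## Interface

Orientations are given as a unit quaternion [x, y, z, w].
In Python, from bench import manip, effector, viewer gives the robot as it stands. Calls block until the motion is done:
- manip.move_pose(position, orientation): joint-space move of the TCP to a pose.
- manip.servo_line(position, ori=None, vel=0.15): straight line of the TCP; ori=None keeps the orientation; vel is the mean speed in m/s.
- manip.movej(angles): joint-space move.
- effector.open_jaws() and effector.close(f_grip=None): open the fingers fully, or close them until they stop; f_grip is the grip in N (None keeps the last).
- manip.sleep(seconds).
- manip.solve_ik(position, orientation): joint angles nearest the present ones, or None.
- viewer.get_image(name): name is "scene" or "top" or "wrist"; returns the picture (400x640x3 uint8, red, green, blue); there is no depth.
- viewer.get_calibration(name): a dict with "vfov" (degrees; the focal length in pixels is half the picture's height over the tangent of half this angle, whatever the lens; pixels are square), "cx", "cy" (the principal point, pixels), "eye" and "attitude" of the camera in the world. Camera axes: x right, y down, z forward; pixel columns grow to the right and rows downward; lengths in m; the calibration is good to about 2 mm. The wrist camera is an equidistant fisheye: a pixel r from the principal point sees the ray r / f radians off the axis. A picture is of the moment at which its call begins: read the wrist's pose just before it. get_calibration takes no time and is no camera call; for the wrist camera it gives the pose at the moment of the call.
A pose or a line that the arm cannot do raises manip.PlanningError and nothing moves.
- manip.hand_in(): hands the job in; it is judged then, once.
Readings, each from a call of its own:
- manip.current_clock(): time.
- manip.current_q(): joint angles.
- manip.current_joint_velocities(): joint speeds.
- manip.current_tau(): joint torques, N m.
- manip.current_tool_pos(): TCP position.
- manip.current_tcp_rot(): TCP orientation.
- manip.current_force(): force on the tool from outside, world axes, zero at the start.
- manip.current_wrist_torque(): the same for the moment, N m.
- manip.current_finger_gap(): finger opening in m.
- manip.current_gripper_force(): force on a finger pad.
Only numpy, scipy, OpenCV 4.12 (cv2) and the standard library are available. Lean on these libraries where they do the work, as an engineer would, in place of code of your own. Each camera call takes 0.05 s, during which the arm holds its last target. There are 200 camera calls.

## Task

On the carver's holding board one flat-headed peg has come loose: it stands proud of the board with its paddle askew. Drive it home by turning it clockwise while pressing it down (neither forced nearly home before it is turned, nor turned most of the way while still standing fully proud), until its collar is fully down and its paddle lies along the length of the board; then let go.

Things in the scene. Friction and masses are not known exactly. Their poses are not given: they have to be found in the camera images.
- peg_grip (a point): Centre of the loose peg's head, a pale wood upright paddle 12 mm thick (x, level: grip along it), 44 wide (y), 46 high (z), on a round collar 34 mm across, 10 thick. The point is 23 mm above the collar's top, on the peg's axis; home, it is 87 mm above the bench. Other row places hold a like peg already home and a ball-headed stop. The peg cannot tilt or lift out.
- peg_press (a joint): How far the loose peg is pressed down, in m: 0 fully proud (collar 15 mm above its dark wooden washer), 0.015 home (collar on the washer, a hard stop). It starts at 0 to 0.002, slides under about 6 N and stays where it is left.
- peg_turn (a joint): How far the loose peg is turned about its upright axis, in rad, growing clockwise seen from above. At 1.25 the paddle lies along the board. It starts at 0 to 0.3, turns under about 0.1 N m and stays where it is left; nothing stops it at 1.25.
- board: Wooden board fixed to the bench, 170 mm (x) by 330 (y, its length) by 50 high; origin: centre of its underside. Three peg places, at x = 45, y = -100, 0, 100 mm; the loose peg may be in any. Each has a washer 48 mm across, 4 thick on the board. A turned leg 36 mm thick lies along y at x = -55, its top 86 mm above the bench. Spare pegs stand in a rack off the board.

How it is judged:
By the outcome, as a careful person would: the job done as asked, in the order asked, and still so for the second after the job is handed in, with the robot touching nothing.
It also fails if it takes over 37 s, if anything falls off the work surface, if the arm or the gripper's body presses on something with over 40 N, if the wrist force passes 120 N, or if a joint passes its speed limit or range.

## Working session

There is one attempt and no reset: what is moved stays moved. The work goes in short steps, each a Python script; the robot and the scene stay as the last script left them, time stands still between calls to the robot, and variables do not carry over. Pictures are saved under pics/ and viewed, at most 10 in all, crops included, and the job is handed in when it is done.

```bash
mkdir -p pics; python3 - <<'E'
from bench import manip, effector, viewer
import cv2
for n in ("scene","top"):
    cv2.imwrite(f"pics/{n}0.png",viewer.get_image(n)[:,:,::-1]); print(n,viewer.get_calibration(n))
print(manip.current_clock(),manip.current_tcp_rot())
E
```

```text
scene {'vfov': 52.4555447305402, 'cx': 317.5331747493309, 'cy': 197.17806111352317, 'eye': array([0.75643519, 0.28818878, 0.64480549]), 'attitude': array([ 0.2525279 ,  0.92641686, -0.26769439, -0.0795058 ])}
top {'vfov': 53.89445359844104, 'cx': 325.2974246967553, 'cy': 194.60990487135675, 'eye': array([ 0.42432888, -0.02229273,  0.71139591]), 'attitude': array([ 0.70281114, -0.7002435 ,  0.08961785, -0.08765943])}
0.1 [ 2.15649282e-01  9.76470515e-01 -8.21800895e-04 -2.10752576e-04]
```

View pics/scene0.png

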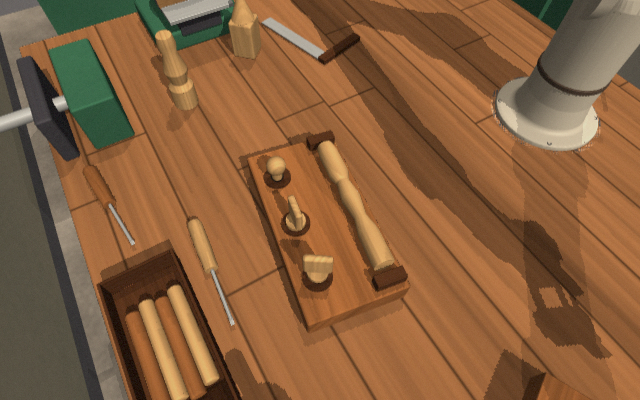

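View pics/top0.png

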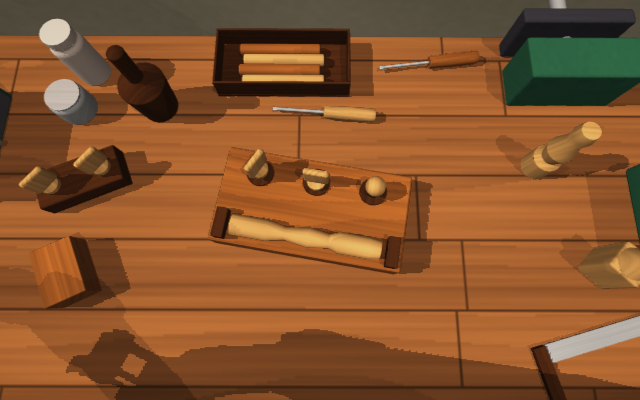

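The loose peg appears to be the askew one, at about (258,165) in top and (318,270) in scene. I'll enlarge both views.

```bash
cat > h.py <<'E'
from bench import manip, effector, viewer
import numpy as np, cv2
from scipy.spatial.transform import Rotation as R
def ray(n,u,v,c=None):
    c=c or viewer.get_calibration(n); f=200/np.tan(np.radians(c['vfov']/2))
    d=np.array([(u-c['cx'])/f,(v-c['cy'])/f,1.])
    if n=='wrist':
        r=np.hypot(*d[:2]); d=np.array([*(d[:2]*np.sin(r)/max(r,1e-9)),np.cos(r)])
    return np.array(c['eye']),R.from_quat(c['attitude']).apply(d/np.linalg.norm(d))
def tri(rs):
    A=b=0
    for e,d in rs:
        P=np.eye(3)-np.outer(d,d); A=A+P; b=b+P@e
    p=np.linalg.solve(A,b); return p,[np.linalg.norm(np.cross(p-e,d)) for e,d in rs]
def atz(n,u,v,z,c=None):
    e,d=ray(n,u,v,c); return e+d*(z-e[2])/d[2]
E
python3 - <<'E'
import cv2,numpy as np
t=cv2.imread('pics/top0.png')[135:285,205:425]; s=cv2.imread('pics/scene0.png')[240:330,255:405]
t=cv2.resize(t,None,fx=3.5,fy=3.5,interpolation=cv2.INTER_CUBIC); cv2.imwrite('pics/topc.png',t)
s=cv2.resize(s,None,fx=5,fy=5,interpolation=cv2.INTER_CUBIC); cv2.imwrite('pics/scc.png',s)
E
python3 - <<'E'
from h import *
for uv in [(231,148),(416,178),(399,272),(209,240)]: print(atz('top',*uv,.05))
for uv in [(248,157),(408,288),(308,327)]: print(atz('scene',*uv,.05))
E
```

```text
[0.67956809 0.14509244 0.05      ]
[ 0.62494385 -0.18304151  0.05      ]
[ 0.46258296 -0.14613465  0.05      ]
[0.51445654 0.1717485  0.05      ]
[ 0.62342936 -0.17340222  0.05      ]
[0.52194683 0.17745669 0.05      ]
[0.68247554 0.15078413 0.05      ]
```

View pics/topc.png

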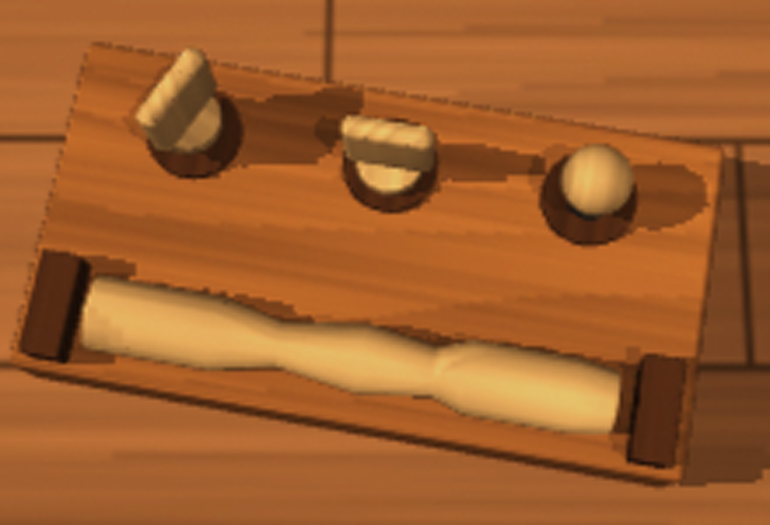

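View pics/scc.png

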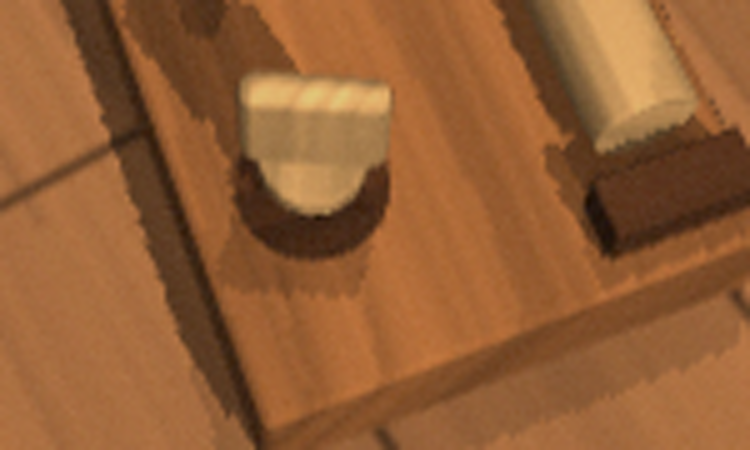

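Top crop: the loose paddle's top face is centred at ≈(254,160), running from (247.3,170.1) to (260.7,149.3). In the scene crop the top face is centred at ≈(318,258). The middle peg lies along the board (home), and the ball stop is third.

```bash
python3 - <<'E'
from h import *
T=lambda u,v:(205+u/3.5,135+v/3.5); S=lambda u,v:(255+u/5,240+v/5)
top=[T(94,43),T(721,145),T(685,485),T(15,362)]
P=[atz('top',*q,.05)[:2] for q in top]; print(np.round(P,4)); 
g=lambda d:np.degrees(np.arctan2(d[1],d[0]))
print('length dir',g(P[0]-P[1]),g(P[3]-P[2]))
Q=[atz('scene',*q,.05)[:2] for q in [(248,157),S(262,445),(408,288)]]; print(np.round(Q,4),'len',g(Q[1]-Q[0]))
C=np.mean(P,0);th=np.radians(g(P[0]-P[1]+P[3]-P[2])-90);M=np.array([[np.cos(th),-np.sin(th)],[np.sin(th),np.cos(th)]])
for y in(-.1,0,.1):print('place',C+M@[.045,y])
print('peg top',tri([ray('top',*T(171,87)),ray('scene',*S(316,92))]))
a=[tri([ray('top',*T(148,123)),ray('scene',*S(390,97))]),tri([ray('top',*T(195,50)),ray('scene',*S(241,90))])]
print(a, 'alt', tri([ray('top',*T(148,123)),ray('scene',*S(241,90))]))
e=[atz('top',*T(*q),.122)[:2] for q in[(148,123),(195,51)]];print('paddle dir',g(e[1]-e[0]),np.linalg.norm(e[1]-e[0]),np.mean(e,0))
e=[atz('scene',*S(*q),.122)[:2] for q in[(241,95),(391,98)]];print('paddle dir',g(e[1]-e[0]),np.linalg.norm(e[1]-e[0]),np.mean(e,0))
E
```

```text
[[ 0.6809  0.1436]
 [ 0.6278 -0.1744]
 [ 0.46   -0.1489]
 [ 0.5171  0.1715]]
length dir 80.5136010898248 79.89768166459726
[[ 0.6234 -0.1734]
 [ 0.6846  0.1528]
 [ 0.5219  0.1775]] len 79.37316082215666
place [ 0.59880077 -0.10823378]
place [ 0.6158144  -0.00969172]
place [0.63282803 0.08885033]
peg top (array([0.63223913, 0.09098262, 0.11871868]), [np.float64(0.001239742607661655), np.float64(0.0012397426076615626)])
[(array([0.61513449, 0.10150116, 0.11677024]), [np.float64(0.0020222225293123892), np.float64(0.0020222225293122574)]), (array([0.65003333, 0.08045657, 0.11968181]), [np.float64(0.000900837189957967), np.float64(0.0009008371899581093)])] alt (array([0.63370223, 0.08987451, 0.10880754]), [np.float64(0.018640760689428524), np.float64(0.018640760689428465)])
paddle dir -29.588515735254116 0.03962870179897142 [0.6321003  0.08919941]
paddle dir 148.37094176859884 0.04172842499187259 [0.63288979 0.09431111]
```

```bash
cat >> h.py <<'E'
def down(deg): # tool z down, tool y at angle deg in world
    a=np.radians(deg); y=np.array([np.cos(a),np.sin(a),0]); z=np.array([0,0,-1.])
    return R.from_matrix(np.c_[np.cross(y,z),y,z]).as_quat()
E
python3 - <<'E'
from h import *
p=np.array([.6322,.0912,.20])
best=None
for a in (59.5,239.5):
    q0=manip.solve_ik(p,down(a)); q1=manip.solve_ik(p-[0,0,.13],down(a-69.5))
    print(a,q0 is not None and np.round(q0,2),q1 is not None and np.round(q1,2))
    if q0 is None or q1 is None: continue
    m=max(abs(q0[6]),abs(q1[6])) + .2*abs(q0[6]-q1[6])
    if best is None or m<best[0]: best=(m,a)
a=best[1]; print(a)
manip.move_pose(p,down(a))
c=viewer.get_calibration('wrist'); im=viewer.get_image('wrist')
np.save('c1.npy',c,allow_pickle=True); print(c,manip.current_clock(),manip.current_tool_pos(),np.round(manip.current_q(),2))
cv2.imwrite('pics/w1.png',im[:,:,::-1])
e=np.array(c['eye'])
E
```

```text
59.5 [ 0.01  0.49 -0.26  1.61  0.14  1.06  0.74] [-0.17  0.62 -0.02  1.7   0.02  0.82 -0.37]
239.5 [-0.91  0.75  1.13  1.64 -0.71  1.22 -1.73] [ 0.24  0.71 -0.59  1.69  0.48  0.9   2.41]
59.5
{'vfov': 65.70646984690485, 'cx': 320.96511995502306, 'cy': 198.06316753159464, 'eye': array([0.57487647, 0.12596732, 0.35860619]), 'attitude': array([0.86107002, 0.49325551, 0.06134177, 0.1072129 ])} 2.35 [0.63193109 0.093169   0.20013908] [ 0.01  0.49 -0.27  1.61  0.14  1.06  0.74]
```

View pics/w1.png

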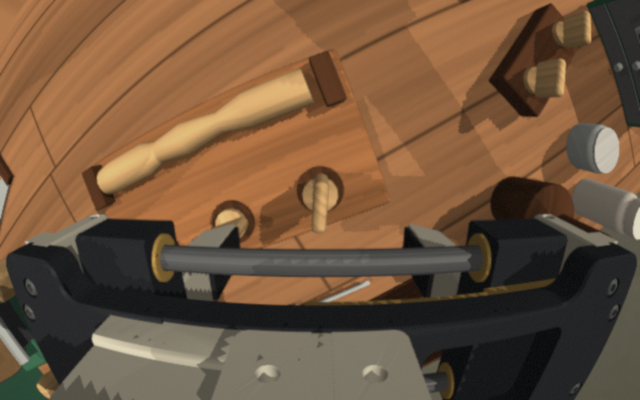

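The paddle is seen end-on at about (320,203), running nearly vertically in the picture, so it's well aligned with the jaws. I'll enlarge it.

```bash
python3 - <<'E'
from h import *
im=cv2.imread('pics/w1.png')[150:250,260:380]
cv2.imwrite('pics/w1c.png',cv2.resize(im,None,fx=6,fy=6,interpolation=cv2.INTER_CUBIC))
print(manip.current_tool_pos(),manip.current_force(),R.from_quat(manip.current_tcp_rot()).as_matrix().round(3),manip.current_clock())
E
```

```text
[0.63193109 0.093169   0.20013908] [-0.7100571   0.04966224 -0.79275858] [[-0.863  0.505  0.   ]
 [ 0.505  0.863  0.001]
 [ 0.     0.001 -1.   ]] 2.35
```

View pics/w1c.png

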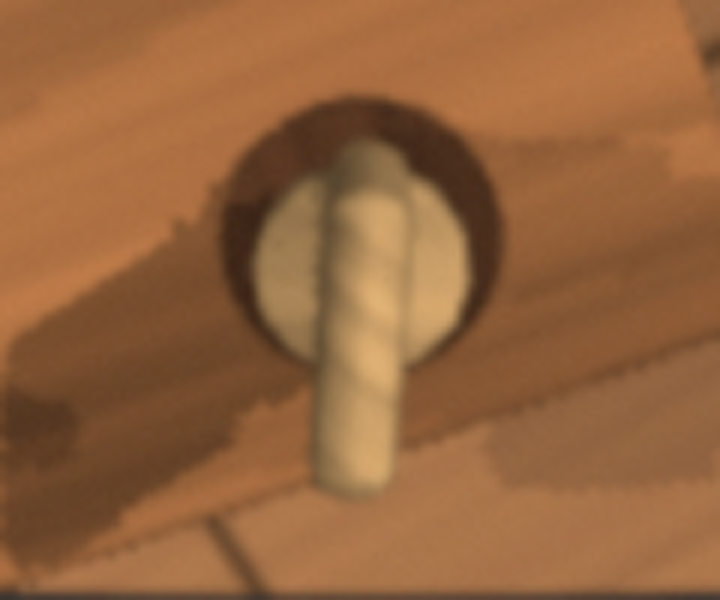

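```bash
python3 - <<'E'
from h import *
c=np.load('c1.npy',allow_pickle=True).item()
W=lambda u,v:(260+u/6,150+v/6); T=lambda u,v:(205+u/3.5,135+v/3.5); S=lambda u,v:(255+u/5,240+v/5)
m=ray('wrist',*W(363,342),c)
print(tri([m,ray('top',*T(171,87)),ray('scene',*S(316,92))]),tri([m,ray('scene',*S(316,92))]))
for z in(.120,.124):
  e=[atz('wrist',*W(*q),z,c) for q in((371,192),(355,492))]
  d=e[0]-e[1];print(z,np.degrees(np.arctan2(d[1],d[0])),np.linalg.norm(d),np.mean(e,0))
print('washer',atz('wrist',*W(361,236),.054,c),'collar',atz('wrist',*W(362,270),.078,c))
# board far edge near peg: line through image points right end cap edges
c1=[atz('wrist',*q,.05,c)[:2] for q in((340,51),(388,200))];d=c1[1]-c1[0];print('end edge (board x)',np.degrees(np.arctan2(d[1],d[0])),c1)
E
```

```text
(array([0.63258892, 0.09111776, 0.11913875]), [np.float64(0.0007015356325782901), np.float64(0.0011518366565658013), np.float64(0.0014358325156844016)]) (array([0.63235897, 0.0922636 , 0.12154547]), [np.float64(0.0007401302104703128), np.float64(0.0007401302104702746)])
0.12 146.65139336201096 0.04179274623953096 [0.6334866  0.09109995 0.12      ]
0.124 146.65139336201096 0.041092131615301127 [0.63250406 0.09168446 0.124     ]
washer [0.63306561 0.09086489 0.054     ] collar [0.63322664 0.09102385 0.078     ]
end edge (board x) -11.685789680833615 [array([0.52265352, 0.17830393]), array([0.67943669, 0.14587625])]
```

Axis ≈ (0.6328, 0.0913), head top ≈ 0.12 (text says 0.123–0.125) and paddle at 147.5°. The board's length is at ≈79.7°, so about 1.18 rad remain, consistent with the text. Next I descend and grip.

```bash
python3 - <<'E'
from h import *
g=np.array([.6328,.0913]); o=down(57.5)
manip.servo_line([*g,.16],o,vel=.1)
err=manip.current_tool_pos()[:2]-g; print('err',err)
manip.servo_line([*(g-err),.087],o,vel=.06)
print(manip.current_tool_pos(),manip.current_force())
effector.close(30)
r=R.from_quat(manip.current_tcp_rot()).as_matrix()
print(manip.current_finger_gap(),manip.current_gripper_force(),manip.current_force(),manip.current_wrist_torque(),manip.current_tool_pos(),np.degrees(np.arctan2(r[1,1],r[0,1])),manip.current_clock())
np.save('cmd.npy',[*(g-err),.087])
E
```

```text
err [-0.00012246  0.00022011]
[0.63336652 0.09115376 0.08754118] [-0.25530511 -0.70298444  0.15014096]
0.01181487099423422 29.793527126312256 [-0.20263593  1.23528339 -1.44616585] [ 0.10717333 -0.20201759 -0.1351623 ] [0.63311707 0.09144733 0.08702155] 57.503253727894176 5.475
```

```bash
python3 - <<'E'
from h import *
c=np.load('cmd.npy'); N=6
for i in range(1,N+1):
    s=i/N
    manip.servo_line([c[0],c[1],c[2]-.0145*s],down(57.5-67.8*s),vel=.0035)
    r=R.from_quat(manip.current_tcp_rot()).as_matrix();f=manip.current_force()
    print(np.round(manip.current_tool_pos(),4),round(np.degrees(np.arctan2(r[1,1],r[0,1])),2),np.round(f,1),np.round(manip.current_wrist_torque(),2),round(manip.current_finger_gap(),4),manip.current_clock())
    if np.linalg.norm(f)>50: print('stop');break
E
```

```text
[0.6332 0.0915 0.0856] 46.17 [-1.9  0.7  4.3] [0.19 0.29 0.06] 0.0117 6.3167
[0.6333 0.0917 0.0831] 34.88 [-1.5  1.3  5. ] [0.25 0.25 0.08] 0.0119 7.1583
[0.6335 0.0918 0.0808] 23.59 [-0.5  2.5  5.2] [0.23 0.19 0.08] 0.0117 8.0
[0.6337 0.0918 0.0784] 12.29 [-0.5  1.2  6.1] [0.3  0.13 0.04] 0.0118 8.8417
[0.6338 0.0918 0.0759] 0.99 [0.2 1.2 5.7] [0.26 0.1  0.03] 0.0117 9.6833
[0.634  0.0918 0.0736] -10.3 [-0.1  1.7  5.2] [ 0.29 -0.02  0.04] 0.0117 10.525
```

Following well at about 5–6 N. I press on in small steps until the hard stop shows.

```bash
python3 - <<'E'
from h import *
c=np.load('cmd.npy'); z=c[2]-.0145
for i in range(10):
    z-=.0007
    manip.servo_line([c[0],c[1],z],vel=.003); manip.sleep(.1)
    f=manip.current_force(); print(round(z,4),np.round(manip.current_tool_pos(),4),np.round(f,1))
    if f[2]>25: break
manip.sleep(.3); print(manip.current_force(),manip.current_tool_pos(),manip.current_clock())
im=viewer.get_image('wrist'); np.save('c2.npy',viewer.get_calibration('wrist'),allow_pickle=True)
cv2.imwrite('pics/w2full.png',im[:,:,::-1])
cv2.imwrite('pics/w2.png',cv2.resize(im[0:260,100:500,::-1],None,fx=2,fy=2,interpolation=cv2.INTER_CUBIC))
E
```

```text
0.0718 [0.634  0.0918 0.0735] [-1.6  1.9  8.6]
0.0711 [0.634  0.0918 0.0734] [-2.7  1.8 12.8]
0.0704 [0.6341 0.0918 0.0733] [-3.6  0.2 17.6]
0.0697 [0.6341 0.0919 0.0733] [-5.6  1.3 20.7]
0.069 [0.6342 0.0919 0.0732] [-7.7  0.5 25. ]
0.0683 [0.6342 0.0918 0.0732] [-8.6  0.2 29.7]
[-9.56561304  0.76245448 28.83984153] [0.6341768  0.0918753  0.07319015] 13.725
```

View pics/w2.png

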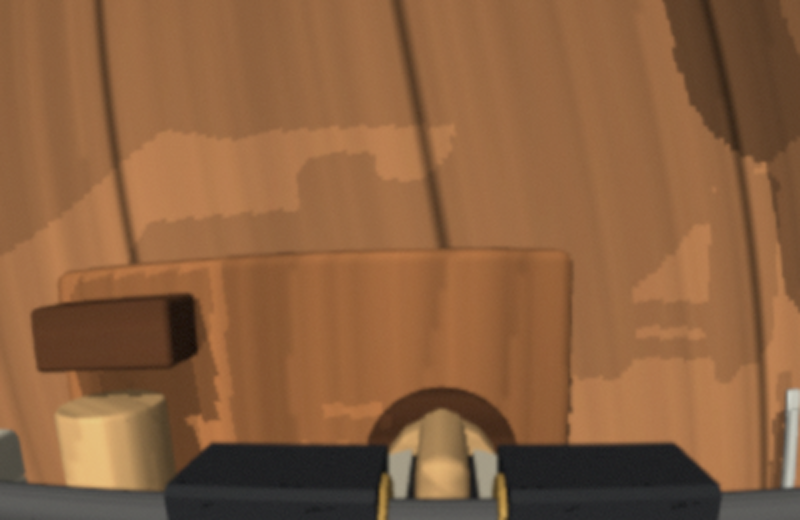

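It's at the hard stop: 13.8 mm of travel, and force climbing with no motion. I relieve the force, release, rise and check alignment.

```bash
python3 - <<'E'
from h import *
c=np.load('cmd.npy')
manip.servo_line([c[0],c[1],.0725],vel=.02); manip.sleep(.1); print(manip.current_force())
effector.open_jaws()
manip.servo_line([c[0],c[1],.16],vel=.1)
q=manip.current_tool_pos()
x=.634-.12; manip.servo_line([x,.0918+.03,.25],vel=.15); manip.sleep(.2)
for n in('top','scene'): cv2.imwrite(f'pics/{n}1.png',viewer.get_image(n)[:,:,::-1])
cc=viewer.get_calibration('wrist'); im=viewer.get_image('wrist'); np.save('c3.npy',cc,allow_pickle=True)
cv2.imwrite('pics/w3.png',im[:,:,::-1]); print(manip.current_clock(),cc['eye'])
t=cv2.imread('pics/top1.png')[135:285,205:425]; s=cv2.imread('pics/scene1.png')[130:330,240:410]
t=cv2.resize(t,(400,273),interpolation=cv2.INTER_CUBIC); s=cv2.resize(s,(400,471)); o=np.zeros((600,800,3),np.uint8)
o[:273,:400]=t;o[:471,400:]=s;o[275:525,:400]=cv2.resize(im[:,:,::-1],(400,250)); cv2.imwrite('pics/m3.png',o)
E
```

```text
[1.03957731 1.74429464 7.38386699]
18.0917 [0.52554694 0.18587573 0.40792515]
```

View pics/m3.png

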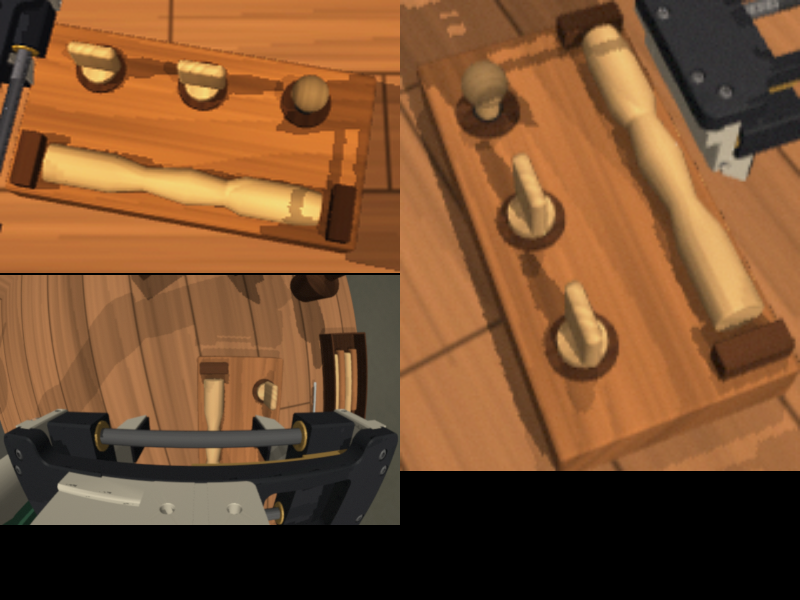

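The loose peg now looks like its home neighbour: seated and roughly along the board. An enlarged crop will let me compare the angles.

```bash
python3 - <<'E'
import cv2,numpy as np
t=cv2.imread('pics/top1.png')[152:197,235:335]; s=cv2.imread('pics/scene1.png')[190:290,270:345]
o=np.zeros((600,800,3),np.uint8)
cv2.imwrite('pics/t1c.png',cv2.resize(t,None,fx=8,fy=8,interpolation=cv2.INTER_CUBIC))
cv2.imwrite('pics/s1c.png',cv2.resize(s,None,fx=6,fy=6,interpolation=cv2.INTER_CUBIC))
E
```

```text
(no output)
```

View pics/t1c.png

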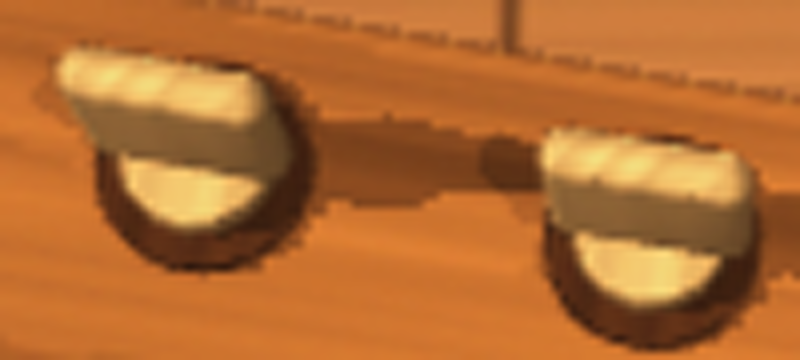

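View pics/s1c.png

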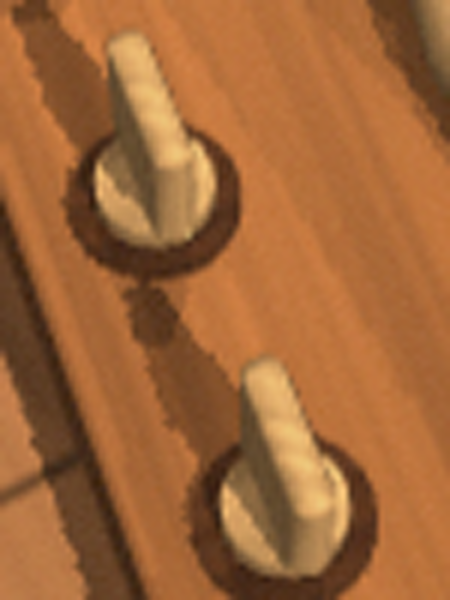

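The edge slopes are about 9.3° for the loose paddle, 9.4° for the board edge and 7.7° for the home neighbour. The paddle is aligned to within about 2°, the collar is down, and the gripper is clear. I'm handing in.

```bash
python3 -c "
from bench import manip
print(manip.hand_in())"
```

```text
the job is handed in; nothing more can be done
None
```

I turned the loose peg clockwise while pressing it down until it reached its hard stop. Its paddle lies along the board to within about 2°, and I released it and handed the job in with the arm clear, about 18 s in.

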